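# Angle the inspection mirror at the model truck's rear axle

## Task

The glue on the model truck is still setting, so inspect its underside where it lies: slide the mirror stand along the mat, without lifting or tipping it, onto the taped mark beside the rear axle, and turn the mirror by its thumb tab until the round differential cover in the middle of the rear axle shows to the inspection camera near the middle of the glass. The springy neck turns the mirror back as soon as it is let go, so finish still gripping the tab, standing still at that angle. Leave the truck, the camera and the things lying around where they are.

Things in the scene. Friction and masses are not known exactly. Their poses are not given: they have to be found in the camera images.
- mat: Green cutting mat, 420 x 594 mm, 3 mm thick, lying on the bench. Origin: centre of its underside; +z up, its short side along x, its long side along y (turned by its yaw). The truck, the camera and all loose things stand on it, so everything's footing is 3 mm above the bench.
- stand: Round cast foot of the mirror stand, 110 mm across, 8 mm high at the rim and 12 mm in the middle, felt underneath (slides easily, friction about 0.3, whole stand 0.6 to 0.95 kg). Origin: centre of its underside, on the mirror's turning axis; +z up.
- mirror: Mirror, turning about the stand's upright axis on a springy coil neck (0.03 N m per rad, 1.5 rad either way, springs back when let go). Black frame 64 mm wide, 8 mm thick, from 29 to 85 mm above the foot's underside; only the tab stands above it. Origin: on the turning axis, 12 mm above the foot's underside; the glass faces along its -x, y runs across the frame, +z up.
- glass (a point): Centre of the mirror glass (56 x 48 mm), 57 mm above the foot's underside and 5 mm in front of the turning axis; same axes as mirror: the glass faces along -x.
- tab (a point): Grip point of the thumb tab on top of the mirror frame, on the turning axis, 103 mm above the foot's underside. The tab is a flat upright plate 10 mm thick (along the mirror's x), 30 mm wide (along y), standing 32 mm above the frame, its top 14 mm above this point. Same axes as mirror.
- rear_mark: Centre of the taped stand position beside the rear axle: four L-shaped corners of masking tape on the mat in a 116 mm square (outside), roughly in line with the axle. On the mat's upper face; axes as the mat's. It is the mark nearer to the camera (+y side of the mat).
- front_mark (a point): Centre of the other, equal taped position, beside the front axle, 115 to 175 mm from the rear one along the mat's -y; the stand begins roughly here.
- diff_cover (a point): Centre of the round differential cover (23 mm across, a shallow aluminium dome) in the middle of the rear axle on the truck's underside, 47 mm above the bench; the underside faces along the mat's +x, towards the two marks.
- lens (a point): Centre of the camera's lens, 50 mm above the bench; the camera looks along its own -x, roughly at the rear mark, and takes in everything within 25 degrees of that line.
- sight_point (a point): Unseen point in mid-air, for reckoning only: on the straight line from lens to differential cover, 0.618 of the way from the lens (mirror to lens is about 270 mm, mirror to cover 170 mm, once the stand is on the rear mark). The cover shows to the lens about the middle of the glass when the glass squarely faces this point: its normal halves the angle between lens and cover.
- truck: Model pickup, 220 x 80 x 73 mm, green body, aluminium ladder frame, lying on its right side in a dark foam cradle, roof towards the robot, underside facing the mat's +x, nose towards the mat's -y. Origin: on the mat, below the middle of the wheelbase, in the plane in which the wheels would stand. Leave it where it is.
- camera: Black tube microscope camera, 34 mm thick, about 115 mm long, lying in a low weighted holder, top 68 mm above the mat. Origin: on the mat below the tube, 51 mm behind the lens; the lens faces along -x. Leave it where it is.
- spare_frame: Loose grey printed ladder frame, 185 x 53 mm, 6 mm thick, lying flat on the mat's far (+x) edge. Origin: centre of its underside. Bystander.
- paint_jar: Small glass paint jar with black cap, 34 mm across, 48 mm high. Origin: centre of its underside. Bystander.
- screwdriver: Screwdriver, 150 mm long, lying on the mat at its +y side. Origin: under its middle. Bystander.
Things that resemble listed ones, but are neither listed nor needed, are in the scene too. Of the things like the stand, leave any that is turquoise; of the rest the larger one is meant.

How it is judged:
By the outcome, as a careful person would: the job done as asked, in the order asked, and still so for the second after the job is handed in, while the arm keeps its last pose, push and grip.
It also fails if it takes over 38 s, if anything falls off the work surface, if the arm or the gripper's body presses on something with over 40 N, if the wrist force passes 120 N, or if a joint passes its speed limit or range.

## Robot

A 6-joint arm with a two-finger parallel gripper is mounted at the origin on the work surface. World frame = base frame: x ahead of the robot, y to its left, z up, the work surface at z = 0. Lengths are in mm, angles in rad, forces in N, time in s.
With the tool pointing down it reaches from about 250 to 850 mm from the base axis. Payload 12.5 kg.
Tool frame: the origin (TCP) lies between the finger pads, 19 mm behind the fingertips; this is the grasp point; z points along the fingers, y is the line along which they close (so a half turn about z gives the same grasp; the last joint's range is limited). The gripper opens to 93 mm and grips with 3 to 60 N. Pads are 15 mm wide; open, the fingers measure 128 mm over their backs; the gripper's body (75 mm by 188 mm) begins 65 mm behind the grasp point.
Start: joints at [-1.343, 0.351, 1.652, -0, 1.139, -0.085], TCP at [169.267, -523.291, 237.433] pointing down, gripper open.
Joint ranges: [-2.75, 2.75], [-0.79, 2.1], [0.01, 2.65], [-1.57, 4.71], [0.07, 3.14], [-2.87, 2.87]. Speed limits (rad/s): [2.22, 2.22, 2.79, 3.14, 3.14, 3.14].

## Interface

Orientations are given as a unit quaternion [x, y, z, w].
In Python, from plant import get_obs, vision, robot gives the robot as it stands.
- The arm moves only by the shell command python3 -m jog 'ROWS'. ROWS is JSON, a list of rows, each a list of 3 entries, a list of its own where there are three numbers: the opening, from 0 (shut) to 1 (fully open), then the shift along the tool's x, y, z each as a share of 40 mm, from -1 to 1, then the turn about the tool's z as a share of 5 degrees, from -1 to 1. In form: [[fingers, [tx, ty, tz], turn], ...]. A call has 1 to 12 rows; each row shifts and turns the commanded pose from where the row before left it, along the tool's axes as they then stand; what a row does not reach is not made up. A row lasts 1/8 s, in which the tool goes at most 62.5 mm and 10.7 degrees, less where a joint would pass 70% of its speed; a pose out of reach is approached as far as the arm can. A call with a number of a shift or a turn outside -1 to 1 is refused whole. A call with a gripper value outside its range is refused whole. The fingers move at their own pace and stop on an object; the grip force is fixed at half the most. Time passes only in rows, so rows that do not move let the fingers close. It gives the time, the measured TCP pose, the force, the opening and the grip force at its end, in the units of the state.
- get_obs(): the state, without advancing time (a new reading comes with each control period).
- vision.capture(name): name is "scene" or "top"; returns (picture, depth): 480x640x3 uint8, red, green, blue; 480x640 float32, mm along the optical axis (not along the pixel's ray), 0 where there is no reading.
- vision.camera_params(name): a dict with "K" (3x3 intrinsics, pixels), "camera_from_world" (4x4, takes a point from world to camera coordinates). Camera axes: x right, y down, z forward; pixel columns grow to the right and rows downward; lengths in mm; the calibration is good to about 2 mm. A picture is of the moment at which its call begins. camera_params takes no time and is no camera call.
- robot.close_job(): hands the job in; it is judged then, once.
The state is a dict: "time_s": time; "q": joint angles; "qvel": joint speeds; "effort": joint torques, N m; "position": TCP position; "ee_rot": TCP orientation; "force": force on the tool from outside, world axes, zero at the start; "wrist_torque": the same for the moment, N m; "finger_gap": finger opening in mm; "grasp_force": force on a finger pad.
Only numpy, scipy, OpenCV 4.12 (cv2) and the standard library are available. Lean on these libraries where they do the work, as an engineer would, in place of code of your own. Each camera call takes 0.05 s, during which the arm holds its last target. There are 200 camera calls.

## Working session

There is one attempt and no reset: what is moved stays moved. The work goes in short steps, Python scripts to look and compute and a shell command to move; the robot and the scene stay as the last step left them, time stands still between calls to the robot, and variables do not carry over. Pictures are saved under pics/ and viewed, at most 10 in all, crops included, and the job is handed in when it is done.

```bash
mkdir -p pics; cat > h.py <<'E'
import numpy as np, cv2
from plant import get_obs, vision, robot
def cap(n,tag):
    im,d=vision.capture(n); cv2.imwrite(f'pics/{tag}.png',im[:,:,::-1]); np.save(f'pics/{tag}.npy',d); return im,d
def ray(n,u,v,z):
    p=vision.camera_params(n);K=p["K"];T=np.array(p["camera_from_world"])
    R=T[:3,:3];c=-R.T@T[:3,3];r=R.T@np.linalg.inv(K)@np.array([u,v,1.]);return c+r*(z-c[2])/r[2]
def pt(n,u,v,d):
    p=vision.camera_params(n);T=np.array(p["camera_from_world"])
    return T[:3,:3].T@(np.linalg.inv(p["K"])@np.array([u,v,1.])*d-T[:3,3])
def proj(n,P):
    p=vision.camera_params(n);T=np.array(p["camera_from_world"])
    q=np.array(p["K"])@(T[:3,:3]@np.array(P)+T[:3,3]);return q[:2]/q[2]
E
python3 - <<'E'
from h import *
for n in("top","scene"):
    cap(n,n+"0"); p=vision.camera_params(n);print(n,np.round(p["K"],1).tolist());print(np.round(p["camera_from_world"],3).tolist())
o=get_obs();print(o)
E
```

```text
top [[476.3, 0.0, 311.8], [0.0, 476.3, 233.7], [0.0, 0.0, 1.0]]
[[-0.011, -0.999, -0.031, 54.154], [-0.996, 0.013, -0.084, 541.821], [0.084, 0.03, -0.996, 949.074], [0.0, 0.0, 0.0, 1.0]]
scene [[474.3, 0.0, 317.8], [0.0, 474.3, 237.6], [0.0, 0.0, 1.0]]
[[0.196, 0.98, 0.02, -137.318], [0.624, -0.109, -0.774, -272.36], [-0.756, 0.164, -0.633, 1314.967], [0.0, 0.0, 0.0, 1.0]]
{'time_s': 0.1, 'q': array([-1.34265481e+00,  3.51174130e-01,  1.65234286e+00, -1.42060280e-06,
        1.13911542e+00, -8.46071642e-02]), 'qvel': array([-5.38285959e-05, -4.42217463e-04, -3.34546570e-04, -9.01471647e-04,
       -1.40498418e-03, -1.56370670e-04]), 'effort': array([ 1.12994319e-03, -4.98027241e+01, -2.85703450e+01,  7.00274273e-02,
        2.38874339e-02, -3.96487144e-05]), 'position': array([ 169.17635798, -523.03277643,  236.96631234]), 'ee_rot': array([ 9.87798247e-01,  1.55738091e-01, -3.79216594e-05, -5.18495955e-04]), 'force': array([ 0.44018735,  0.44022202, -0.16755699]), 'wrist_torque': array([0.01410829, 0.0559738 , 0.03485574]), 'grasp_force': 0.0, 'finger_gap': 92.8442736958219}
```

View pics/top0.png

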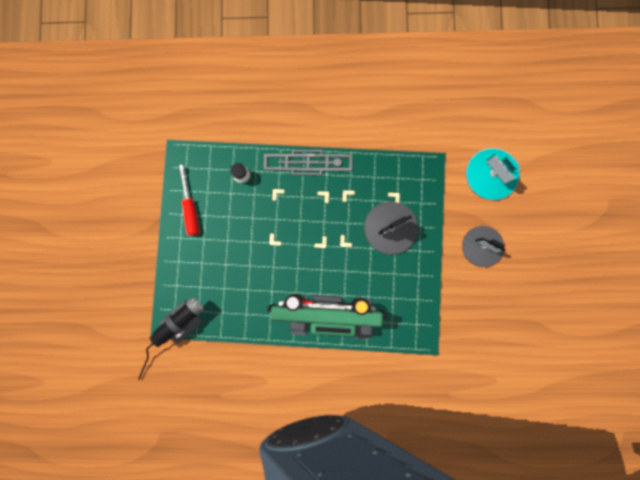

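View pics/scene0.png

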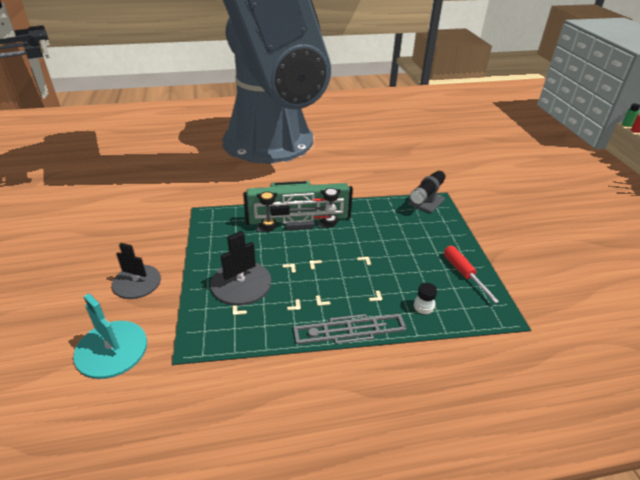

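Candidates for the stand are the large dark one (top 391,228; scene 241,282), the small dark one (top 483,246; scene 136,278) and the turquoise one (top 493,174; scene 110,345). By the description I choose the large dark one, and I'll check it in a crop.

```bash
python3 - <<'E'
from h import *
t=cv2.imread('pics/top0.png');s=cv2.imread('pics/scene0.png')
r=lambda im,x0,y0,w,h,W,H:cv2.resize(im[y0:y0+h,x0:x0+w],(W,H),interpolation=cv2.INTER_CUBIC)
a=np.hstack([r(t,350,190,80,60,400,300),r(s,200,225,80,60,400,300)])
b=np.hstack([r(s,240,175,120,60,500,300),r(s,400,162,60,60,300,300)])
cv2.imwrite('pics/c1.png',np.vstack([a,b]))
hsv=cv2.cvtColor(t,cv2.COLOR_BGR2HSV)
m=cv2.inRange(hsv,(15,25,190),(40,140,255));m[:180]=0;m[260:]=0;m[:,:262]=0;m[:,405:]=0
for c in cv2.findContours(m,0,1)[0]:
    if cv2.contourArea(c)<8: continue
    x,y,w,h=cv2.boundingRect(c);print('tape',x,y,w,h,[np.round(ray('top',u,v,3)[:2],1).tolist() for u,v in((x-.0,y),(x+w-1,y),(x,y+h-1),(x+w-1,y+h-1))])
g=t.astype(int);dm=((g.max(2)<110)&(g.max(2)-g.min(2)<25)).astype(np.uint8)
dm[:190]=0;dm[265:]=0;dm[:,:355]=0;dm[:,425:]=0
c=max(cv2.findContours(dm,0,1)[0],key=cv2.contourArea);print('foot',cv2.minEnclosingCircle(c),cv2.fitEllipse(c),ray('top',*cv2.fitEllipse(c)[0],11))
D=np.load('pics/top0.npy')
print(np.round([[pt('top',u,v,D[v,u])[2] for u in range(376,420,3)] for v in range(208,246,3)]).astype(int))
E
```

```text
tape 315 237 11 11 [[537.3, 41.7], [537.0, 20.8], [516.4, 41.9], [516.2, 21.1]]
tape 340 235 12 12 [[540.8, -10.4], [540.5, -33.3], [517.8, -10.1], [517.6, -32.9]]
tape 270 234 11 11 [[544.8, 135.7], [544.5, 114.7], [523.9, 135.8], [523.6, 114.8]]
tape 388 193 11 9 [[627.5, -112.0], [627.1, -132.8], [610.6, -111.6], [610.3, -132.3]]
tape 318 192 11 11 [[632.0, 34.3], [631.6, 13.3], [610.8, 34.5], [610.4, 13.6]]
tape 343 191 11 10 [[633.2, -18.2], [632.9, -39.1], [614.2, -17.9], [613.9, -38.7]]
tape 272 189 12 11 [[639.9, 131.1], [639.5, 107.9], [618.6, 131.2], [618.3, 108.0]]
foot ((391.3783874511719, 227.3783721923828), 26.78229522705078) ((395.59478759765625, 227.5499725341797), (42.441341400146484, 53.941650390625), 174.1554412841797) [ 553.98023521 -124.76733877   11.        ]
[[  9  12  12  15  14  13  13   8  13  11  14   2   6   2   2]
 [ 10  14  13  15  15  12  12  15  10  12  14  14   2   4   4]
 [ 14  13  12  13  10  15  12  18   9  16  12  10  14   1   0]
 [ 14  12  14  15  15  14  16  14  15 117  86  86   8   4   0]
 [ 12  12  12  14  15  15  18 116 119 123 119  11  11   8  -3]
 [ 14  16  13  15  14 118 120 121 120  41  14  13  12  12   0]
 [ 13  12  17  12  85 110 119  43  12  15  16  10  11   9   2]
 [ 11  17  88  84  86  39  14  14  12  12  11  11  11  10   3]
 [ 12  57  85  38  11  14  13  18  17  16   8  10   9  13   2]
 [ 12  13  18  13  15  13  15  16  13  11  14  12  12   7   5]
 [ 13  12  15  17  13  12  16  12  12  11   9  13  13   2   3]
 [ 11  12  13  14  13   9  16  11  14  10  13  12  10   4   4]
 [ 14  10  12  13  14  16  13  10  11  13  10  12   5   1   0]]
```

View pics/c1.png

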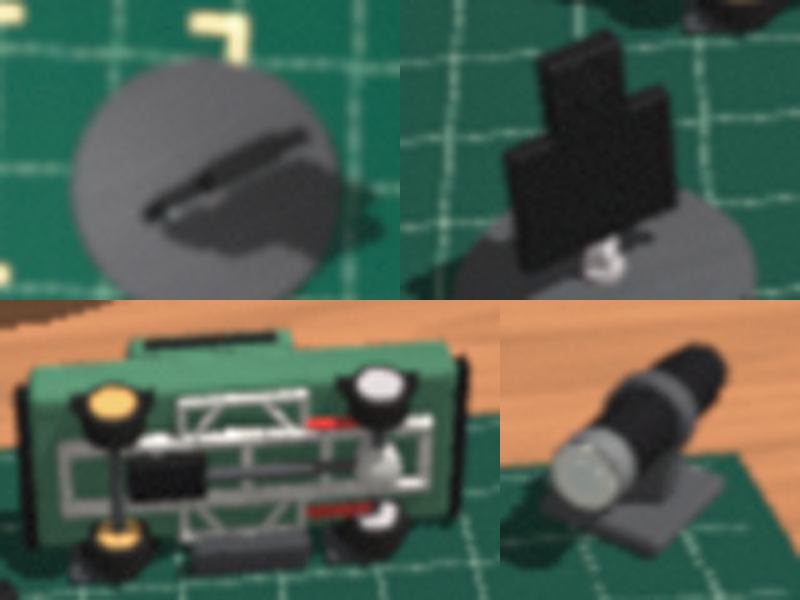

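The crop confirms the large dark stand, with its black back facing +x, so the glass faces the truck. The cover is at about scene (331,208) and the lens at about scene (417,197).

```bash
python3 - <<'E'
from h import *
t=cv2.imread('pics/top0.png');s=cv2.imread('pics/scene0.png');D=np.load('pics/top0.npy');S=np.load('pics/scene0.npy')
print('foot c',ray('top',391.0,227.4,11))
P=np.array([pt('top',u,v,D[v,u]) for v in range(205,250) for u in range(370,425)])
for lo,hi in((105,130),(75,130)):
    A=P[(P[:,2]>lo)&(P[:,2]<hi)];c,(w,h),a=cv2.minAreaRect(A[:,:2].astype(np.float32));_,_,V=np.linalg.svd(A[:,:2]-A[:,:2].mean(0));print(lo,len(A),A.mean(0),'rect',c,w,h,a,'dir',V[0])
# same from scene
Q=np.array([pt('scene',u,v,S[v,u]) for v in range(225,300) for u in range(200,285)])
A=Q[(Q[:,2]>50)&(Q[:,2]<130)];_,_,V=np.linalg.svd(A[:,:2]-A[:,:2].mean(0));print('scene mirror',len(A),A.mean(0),V[0])
for n,(u,v),z in(('cover',(330.7,208.4),47),('lens',(416.6,197),50)):
    print(n,ray('scene',u,v,z),[pt('scene',u+a,v+b,S[int(round(v))+b,int(round(u))+a]).round(0).tolist() for a in(-1,0,1) for b in (-1,0,1)])
# camera tube axis from top depth: points high
C=np.array([pt('top',u,v,D[v,u]) for v in range(285,350) for u in range(145,215)])
A=C[(C[:,2]>45)&(C[:,2]<85)];m=A[:,:2].mean(0);_,_,V=np.linalg.svd(A[:,:2]-m);pr=(A[:,:2]-m)@V[0];print('tube',len(A),m,V[0],pr.min(),pr.max(),A[:,2].max())
print('ends',m+V[0]*np.percentile(pr,1),m+V[0]*np.percentile(pr,99))
print('cover in top',proj('top',ray('scene',330.7,208.4,47)),'lens in top',proj('top',ray('scene',416.6,197,50)), 'check rear hub z76', ray('top',293,302,70))
print('mark in scene',proj('scene',[577.9,75.3,3]))
ts=cv2.inRange(cv2.cvtColor(s,cv2.COLOR_BGR2HSV),(15,25,170),(40,140,255));ts[:250]=0;ts[312:]=0;ts[:,:225]=0;ts[:,390:]=0
for c in cv2.findContours(ts,0,1)[0]:
    if cv2.contourArea(c)>8: x,y,w,h=cv2.boundingRect(c);print('scene tape',x,y,w,h,ray('scene',x+w/2-.5,y+h/2-.5,3)[:2].round(1))
E
```

```text
foot c [ 554.42072396 -115.35651929   11.        ]
105 106 [ 554.47441884 -113.65641247  117.70595865] rect (554.6945190429688, -113.97721862792969) 10.562700271606445 29.933399200439453 26.086265563964844 dir [ 0.43556326 -0.90015812]
75 187 [ 553.13653024 -111.21481825  104.37078744] rect (554.7456665039062, -114.08174896240234) 10.562700271606445 63.06471252441406 26.086265563964844 dir [-0.43671885  0.89959805]Traceback (most recent call last):
  File "<stdin>", line 8, in <module>
  File "h.py", line 9, in pt
    p=vision.camera_params(n);T=np.array(p["camera_from_world"])
ValueError: time passes only in moves, steps and waits
```

```bash
sed -i 's/vision\.camera_params(n)/PAR[n]/; ' h.py; sed -i '2a PAR={n:vision.camera_params(n) for n in ("top","scene")}' h.py
python3 - <<'E'
from h import *
s=cv2.imread('pics/scene0.png');D=np.load('pics/top0.npy');S=np.load('pics/scene0.npy')
Q=np.array([pt('scene',u,v,S[v,u]) for v in range(225,300) for u in range(200,285)])
A=Q[(Q[:,2]>50)&(Q[:,2]<130)];_,_,V=np.linalg.svd(A[:,:2]-A[:,:2].mean(0));print('scene mirror',len(A),A.mean(0),V[0])
for n,(u,v),z in(('cover',(330.7,208.4),47),('lens',(416.6,197),50)):
    print(n,ray('scene',u,v,z),[pt('scene',u+a,v+b,S[int(round(v))+b,int(round(u))+a]).round(0).tolist() for a in(-1,0,1) for b in (-1,0,1)])
C=np.array([pt('top',u,v,D[v,u]) for v in range(285,350) for u in range(145,215)])
A=C[(C[:,2]>45)&(C[:,2]<85)];m=A[:,:2].mean(0);_,_,V=np.linalg.svd(A[:,:2]-m);pr=(A[:,:2]-m)@V[0];print('tube',len(A),m,V[0],pr.min(),pr.max(),A[:,2].max())
print('ends',m+V[0]*np.percentile(pr,1),m+V[0]*np.percentile(pr,99))
print('cover in top',proj('top',ray('scene',330.7,208.4,47)),'lens in top',proj('top',ray('scene',416.6,197,50)))
ts=cv2.inRange(cv2.cvtColor(s,cv2.COLOR_BGR2HSV),(15,25,170),(40,140,255));ts[:250]=0;ts[312:]=0;ts[:,:225]=0;ts[:,390:]=0
for c in cv2.findContours(ts,0,1)[0]:
    if cv2.contourArea(c)>8: x,y,w,h=cv2.boundingRect(c);print('scene tape',x,y,w,h,ray('scene',x+w/2-.5,y+h/2-.5,3)[:2].round(1))
E
```

```text
scene mirror 903 [ 558.98478705 -116.25869908   82.75271216] [ 0.42149386 -0.90683126]
cover [412.04136255  84.19905903  47.        ] [[415.0, 81.0, 52.0], [415.0, 81.0, 50.0], [418.0, 81.0, 49.0], [414.0, 84.0, 51.0], [417.0, 83.0, 51.0], [419.0, 83.0, 49.0], [417.0, 85.0, 53.0], [415.0, 86.0, 49.0], [416.0, 85.0, 47.0]]
lens [406.33570127 274.79062568  50.        ] [[406.0, 272.0, 53.0], [407.0, 272.0, 51.0], [406.0, 273.0, 47.0], [406.0, 274.0, 53.0], [408.0, 274.0, 51.0], [407.0, 275.0, 47.0], [408.0, 276.0, 53.0], [409.0, 276.0, 51.0], [409.0, 276.0, 49.0]]
tube 1048 [368.85526205 315.5542549 ] [-0.66057572  0.75075943] -56.037379551745346 78.38914676196306 73.26530548126786
ends [405.1218077 274.3364952] [324.04861659 366.47803361]
cover in top [293.62543762 298.87943627] lens in top [197.28437549 302.76833538]
scene tape 233 306 14 6 [ 616.8 -122.3]
scene tape 288 299 13 11 [623.2 -27.3]
scene tape 316 296 14 9 [622.7  24.2]
scene tape 370 291 12 10 [628.9 120.8]
scene tape 283 264 13 8 [528.3 -21.8]
scene tape 310 260 12 9 [527.4  30.1]
scene tape 357 257 14 8 [533.9 124.8]
```

```bash
python3 -m jog '[[1,[0,0,0],-1],[1,[0,0,0],-1],[1,[0,0,0],-1],[1,[0,0,0],-1],[1,[0,0,0],-1],[1,[0,0,0],-1],[1,[0,0,0],-1],[1,[0,0,0],-1],[1,[0,0,0],-1],[1,[0,0,0],-1],[1,[0,0,0],-1],[1,[0,0,0],-1]]' && python3 -m jog '[[1,[0,0,0],-1],[1,[0,0,0],-1],[1,[0,0,0],-1],[1,[0,0,0],-1],[1,[0,0,0],-1],[1,[0,0,0],-1],[1,[0,0,0],-1],[1,[0,0,0],-0.6],[1,[0,0,0],0]]'
cat > go.py <<'E'
import sys,numpy as np
from plant import get_obs
from scipy.spatial.transform import Rotation as R
o=get_obs();r=R.from_quat(o["ee_rot"]);M=r.as_matrix()
print('t',o["time_s"],'pos',o["position"].round(1),'yaw_y',np.degrees(np.arctan2(M[1,1],M[0,1])).round(2),'z',M[:,2].round(3),'q',o["q"].round(2),'F',o["force"].round(1),'Tq',o["wrist_torque"].round(2),'gap',round(o["finger_gap"],1),'grip',round(o["grasp_force"],1))
if len(sys.argv)>3: print('shift in units of 40mm',(M.T@(np.array([float(a) for a in sys.argv[1:4]])-o["position"])/40).round(3))
E
python3 go.py 554.6 -114 237
```

```text
time_s: 1.6
position: [169.2, -523.1, 237.1]
ee_rot: [0.777, 0.63, 0.0, -0.0]
force: [-0.4, -0.3, 0.4]
finger_gap: 92.8
grasp_force: 0.0
time_s: 2.72
position: [169.2, -523.2, 237.2]
ee_rot: [0.531, 0.848, 0.0, -0.0]
force: [-0.2, 0.2, -1.1]
finger_gap: 93.2
grasp_force: 0.0
t 2.725 pos [ 169.2 -523.2  237.2] yaw_y 25.9 z [-0.     0.001 -1.   ] q [-1.34  0.35  1.65 -0.    1.14 -1.79] F [-0.2  0.2 -1.1] Tq [-0.  -0.1 -0. ] gap 93.2 grip 0.0
shift in units of 40mm [4.9940e+00 1.3135e+01 8.0000e-03]
```

```bash
python3 -m jog '[[1,[0.25,0.66,0],0],[1,[0.25,0.66,0],0],[1,[0.25,0.66,0],0],[1,[0.25,0.66,0],0],[1,[0.25,0.66,0],0],[1,[0.25,0.66,0],0],[1,[0.25,0.66,0],0],[1,[0.25,0.66,0],0],[1,[0.25,0.66,0],0],[1,[0.25,0.66,0],0]]' && python3 -m jog '[[1,[0.25,0.66,0],0],[1,[0.25,0.66,0],0],[1,[0.25,0.66,0],0],[1,[0.25,0.66,0],0],[1,[0.25,0.66,0],0],[1,[0.25,0.66,0],0],[1,[0.25,0.66,0],0],[1,[0.25,0.66,0],0],[1,[0.25,0.66,0],0],[1,[0.25,0.6,0],0],[1,[0,0,0],0],[1,[0,0,0],0]]'; python3 go.py 554.6 -114 110
```

```text
time_s: 3.98
position: [363.5, -317.2, 237.4]
ee_rot: [0.531, 0.847, 0.0, -0.0]
force: [-0.1, 0.0, -0.0]
finger_gap: 93.1
grasp_force: 0.0
time_s: 5.48
position: [554.1, -114.0, 237.2]
ee_rot: [0.531, 0.848, -0.0, -0.0]
force: [-0.5, -0.8, -0.1]
finger_gap: 93.0
grasp_force: 0.0
t 5.475 pos [ 554.1 -114.   237.2] yaw_y 25.89 z [-0.001 -0.    -1.   ] q [-0.29  0.38  1.61 -0.    1.15 -0.74] F [-0.5 -0.8 -0.1] Tq [ 0.01 -0.04 -0.  ] gap 93.0 grip 0.0
shift in units of 40mm [-0.006  0.014  3.181]
```

```bash
python3 -m jog '[[0.6,[0,0,0.53],0],[0.6,[0,0,0.53],0],[0.6,[0,0,0.53],0],[0.6,[0,0,0.53],0],[0.6,[0,0,0.53],0],[0.6,[0,0,0.53],0],[0.3,[0,0,0],0],[0.3,[0,0,0],0]]'; python3 - <<'E'
from h import *
cap('scene','scene1');cap('top','top1')
s=cv2.imread('pics/scene1.png');t=cv2.imread('pics/top1.png')
cv2.imwrite('pics/c2.png',np.hstack([cv2.resize(s[200:310,180:290],(400,400),interpolation=2),cv2.resize(t[170:280,340:450],(400,400),interpolation=2)]))
E
python3 go.py
```

```text
time_s: 6.48
position: [554.7, -114.2, 111.1]
ee_rot: [0.531, 0.847, 0.0, 0.0]
force: [-0.9, 0.4, 0.2]
finger_gap: 40.3
grasp_force: 0.0
t 6.575 pos [ 554.9 -114.   111.3] yaw_y 25.9 z [ 0.001 -0.    -1.   ] q [-0.28  0.54  1.71 -0.    0.89 -0.74] F [0.4 1.  0.4] Tq [ 0.01 -0.15  0.04] gap 32.1 grip 0.0
```

View pics/c2.png

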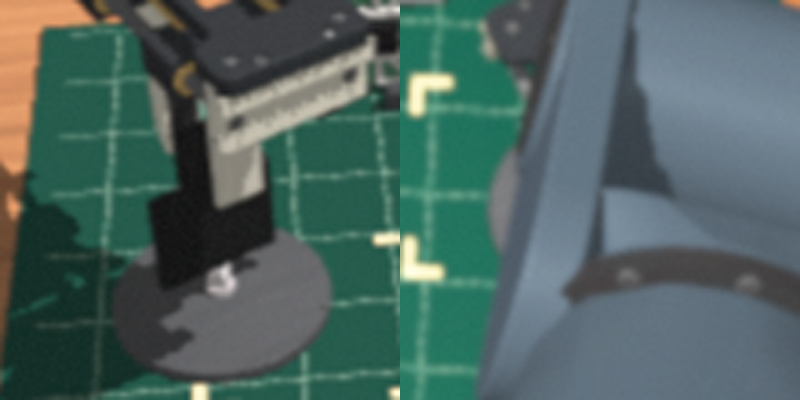

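The fingers straddle the tab above the frame (crop left, about 215,150), and nothing else is touched. I'll close them.

```bash
python3 -m jog '[[0,[0,0,0],0],[0,[0,0,0],0],[0,[0,0,0],0],[0,[0,0,0],0],[0,[0,0,0],0],[0,[0,0,0],0]]'; python3 go.py 577.9 75.3 110.8
```

```text
time_s: 7.32
position: [554.5, -113.7, 110.4]
ee_rot: [0.53, 0.848, -0.0, -0.0]
force: [-2.9, -1.4, 5.6]
finger_gap: 10.0
grasp_force: 30.0
t 7.325 pos [ 554.5 -113.7  110.4] yaw_y 25.92 z [-0. -0. -1.] q [-0.28  0.54  1.71 -0.    0.89 -0.74] F [-2.9 -1.4  5.6] Tq [-0.09  0.48 -0.01] gap 10.0 grip 30.0
shift in units of 40mm [ 3.994  2.591 -0.01 ]
```

```bash
python3 -m jog '[[0,[0.05,0.03,0],0],[0,[0.1,0.07,0],0],[0,[0.15,0.1,0],0],[0,[0.2,0.13,0],0],[0,[0.2,0.13,0],0],[0,[0.2,0.13,0],0],[0,[0.2,0.13,0],0],[0,[0.2,0.13,0],0],[0,[0.2,0.13,0],0],[0,[0.15,0.1,0],0],[0,[0.1,0.06,0],0],[0,[0,0,0],0]]'; python3 go.py 577.9 75.3 110.4
```

```text
time_s: 8.82
position: [565.0, -29.7, 110.4]
ee_rot: [0.53, 0.848, 0.0, -0.0]
force: [-0.1, -0.3, 5.1]
finger_gap: 9.9
grasp_force: 30.0
t 8.825 pos [565.  -29.7 110.4] yaw_y 25.95 z [-0.     0.001 -1.   ] q [-0.13  0.54  1.72  0.    0.89 -0.59] F [-0.1 -0.3  5.1] Tq [-0.16 -0.    0.03] gap 9.9 grip 30.0
shift in units of 40mm [2.218e+00 1.439e+00 1.000e-03]
```

```bash
python3 -m jog '[[0,[0.1,0.06,0],0],[0,[0.2,0.13,0],0],[0,[0.25,0.16,0],0],[0,[0.25,0.16,0],0],[0,[0.25,0.16,0],0],[0,[0.25,0.16,0],0],[0,[0.25,0.16,0],0],[0,[0.25,0.16,0],0],[0,[0.2,0.13,0],0],[0,[0.15,0.1,0],0],[0,[0.07,0.06,0],0],[0,[0,0,0],0]]'; python3 - <<'E'
from h import *
cap('scene','scene2');cap('top','top2')
s=cv2.imread('pics/scene2.png');t=cv2.imread('pics/top2.png')
cv2.imwrite('pics/c3.png',np.hstack([cv2.resize(s[170:320,250:400],(400,400),interpolation=2),cv2.resize(t[150:300,230:380],(400,400),interpolation=2)]))
E
python3 go.py 577.9 75.3 110.4
```

```text
time_s: 10.32
position: [577.6, 75.2, 110.4]
ee_rot: [0.53, 0.848, -0.0, -0.0]
force: [-1.5, -0.8, 7.1]
finger_gap: 9.6
grasp_force: 30.0
t 10.425 pos [577.5  75.2 110.4] yaw_y 25.94 z [-0.001  0.001 -1.   ] q [ 0.05  0.56  1.67  0.    0.91 -0.4 ] F [-2.  -2.1  5.7] Tq [-0.3   0.09 -0.04] gap 9.9 grip 30.0
shift in units of 40mm [-0.002  0.009 -0.001]
```

View pics/c3.png

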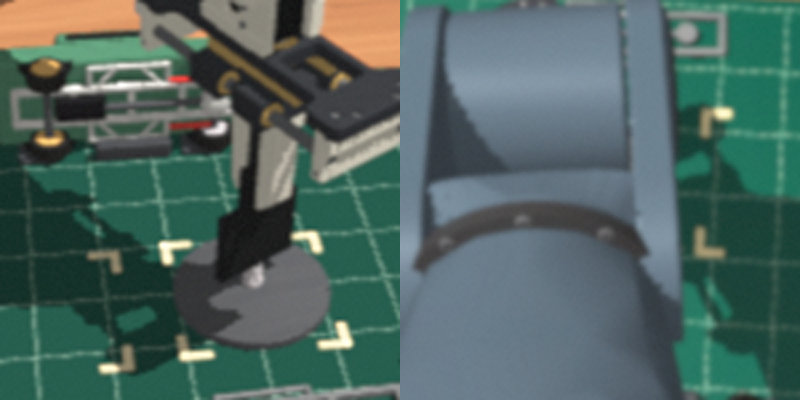

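The stand sits inside the four rear-mark corners (crop left, about 250,290) and is flat. Next I turn 52° about tool +z.

```bash
python3 -m jog '[[0,[0,0,0],0.4],[0,[0,0,0],0.7],[0,[0,0,0],0.7],[0,[0,0,0],0.7],[0,[0,0,0],0.7],[0,[0,0,0],0.7],[0,[0,0,0],0.7],[0,[0,0,0],0.7]]' && python3 go.py && python3 -m jog '[[0,[0,0,0],0.7],[0,[0,0,0],0.7],[0,[0,0,0],0.7],[0,[0,0,0],0.7],[0,[0,0,0],0.7],[0,[0,0,0],0.7],[0,[0,0,0],0.5],[0,[0,0,0],0.4],[0,[0,0,0],0.2],[0,[0,0,0],0],[0,[0,0,0],0]]' && python3 go.py 577.9 75.3 110.4
python3 - <<'E'
from h import *
cap('scene','scene3');cap('top','top3')
s=cv2.imread('pics/scene3.png')
cv2.imwrite('pics/c4.png',cv2.resize(s[160:310,240:440],(800,600),interpolation=2))
S=np.load('pics/scene3.npy')
Q=np.array([pt('scene',u,v,S[v,u]) for v in range(180,300) for u in range(290,400)])
A=Q[(Q[:,2]>35)&(Q[:,2]<84)&(np.hypot(Q[:,0]-578,Q[:,1]-75)<38)];_,_,V=np.linalg.svd(A[:,:2]-A[:,:2].mean(0));print(len(A),A.mean(0),V[0],np.degrees(np.arctan2(-V[0,0]*np.sign(V[0,1]),abs(V[0,1]))))
a=cv2.imread('pics/scene0.png').astype(int);d=np.abs(a-s).max(2)
E
```

```text
time_s: 11.42
position: [577.9, 75.3, 110.4]
ee_rot: [0.711, 0.703, 0.0, -0.0]
force: [1.1, -1.7, 4.0]
finger_gap: 9.7
grasp_force: 30.0
t 11.425 pos [577.9  75.3 110.4] yaw_y -0.68 z [ 0.     0.001 -1.   ] q [0.05 0.56 1.67 0.   0.91 0.06] F [ 1.1 -1.7  4. ] Tq [-0.21 -0.31  0.01] gap 9.7 grip 30.0
time_s: 12.8
position: [578.1, 74.7, 110.4]
ee_rot: [0.853, 0.522, 0.0, -0.0]
force: [2.9, 4.9, 4.8]
finger_gap: 9.5
grasp_force: 30.0
t 12.8 pos [578.1  74.7 110.4] yaw_y -27.05 z [ 0.     0.001 -1.   ] q [0.05 0.56 1.67 0.   0.91 0.52] F [2.9 4.9 4.8] Tq [ 0.68 -0.71  0.01] gap 9.5 grip 30.0
shift in units of 40mm [ 0.01  -0.011  0.001]
731 [582.29057718  72.17153023  60.01643815] [0.45157632 0.8922325 ] -26.844864160536464
```

View pics/c4.png

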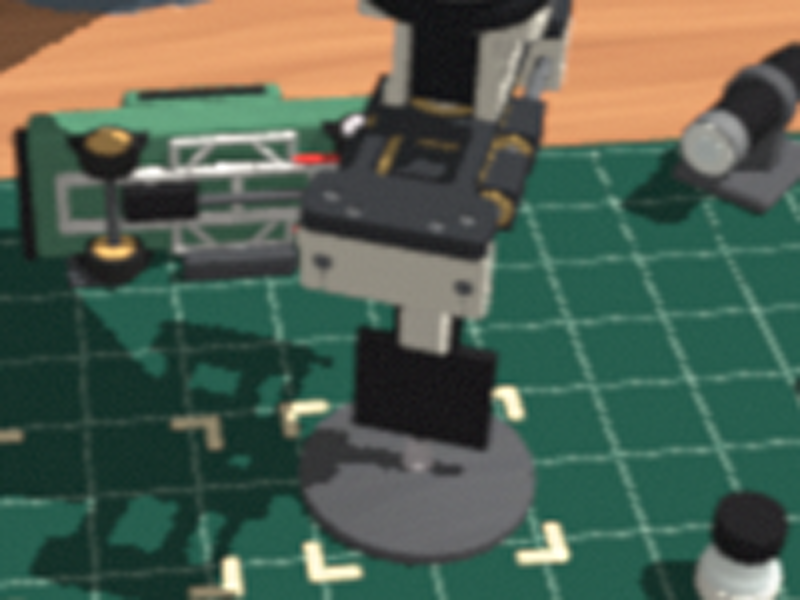

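```bash
python3 -m jog '[[0,[0,0,0],-0.2],[0,[0,0,0],0],[0,[0,0,0],0],[0,[0,0,0],0],[0,[0,0,0],0],[0,[0,0,0],0]]' && python3 go.py
python3 - <<'E'
from h import *
cap('scene','scene4')
S0,S4=np.load('pics/scene0.npy'),np.load('pics/scene4.npy')
for tag,S,(cx,cy),bx in(('start',S0,(554.6,-114),(190,290)),('now',S4,(578,75),(295,395))):
    Q=np.array([pt('scene',u,v,S[v,u]) for v in range(225,312) for u in range(*bx)])
    A=Q[(Q[:,2]>7.5)&(Q[:,2]<19)&(np.hypot(Q[:,0]-cx,Q[:,1]-cy)<75)]
    print(tag,len(A),cv2.minEnclosingCircle(A[:,:2].astype(np.float32)),'z',np.percentile(A[:,2],[5,50,95]).round(1),'plane',np.linalg.lstsq(np.c_[A[:,:2]-[cx,cy],np.ones(len(A))],A[:,2],rcond=None)[0].round(4))
# unmoved things: difference on truck/camera/jar areas
a=cv2.imread('pics/scene0.png').astype(int);b=cv2.imread('pics/scene4.png').astype(int)
for n,(x0,y0,x1,y1) in dict(truckfront=(244,185,312,232),camera=(408,168,450,212),jar=(410,280,440,318),frame=(290,312,408,345),driver=(442,244,500,305)).items(): print(n,np.abs(a-b)[y0:y1,x0:x1].mean().round(1))
E
```

```text
time_s: 13.65
position: [578.1, 74.7, 110.4]
ee_rot: [0.848, 0.529, 0.0, -0.0]
force: [2.7, 3.9, 4.8]
finger_gap: 10.2
grasp_force: 30.0
t 13.65 pos [578.1  74.7 110.4] yaw_y -26.06 z [ 0.     0.001 -1.   ] q [0.05 0.56 1.67 0.   0.91 0.5 ] F [2.7 3.9 4.8] Tq [ 0.68 -0.69  0.02] gap 10.2 grip 30.0
start 1619 ((555.4448852539062, -116.32997131347656), 55.830467224121094) z [ 9.5 12.6 15.6] plane [-1.98000e-02  2.00000e-03  1.29441e+01]
now 1539 ((580.1581420898438, 72.73492431640625), 55.412376403808594) z [ 9.6 12.8 15.8] plane [-1.88000e-02  7.00000e-03  1.30722e+01]
truckfront 9.4
camera 8.6
jar 7.2
frame 8.4
driver 7.4
```

```bash
python3 -c "
from plant import robot
print(robot.close_job())"
```

```text
the job is handed in; nothing more can be done
None
```

I slid the stand onto the rear mark and handed the job in at 13.7 s, still gripping the tab with the mirror turned to −26°. That is the angle I worked out to show the differential cover near the middle of the glass, and I had no inspection-camera view to check it by. The truck, camera and loose things showed no sign of having moved where I could see them.

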